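# Clip the fittings caddy to the bench ring

### The job

Slide the wooden fittings caddy along the bench so that the snap hook on its nose is pushed onto the standing steel ring until the ring's bar is inside the hook and the orange gate has flicked shut behind it; press it home gently, do not ram the ring. Then pull the caddy straight back against the ring until you feel the closed gate take the pull, hold that pull for a moment to prove that the catch holds, and let go, leaving the caddy clipped on and flat on the bench. Leave the glue bottle, the carton and the chair leg alone.

Things in the scene. Friction and masses are not known exactly. Their poses are not given: they have to be found in the camera images.
- caddy: Loose beech block, 140 mm long (x), 150 wide (y), 50 high, with a steel snap hook on its +x face and a hand pocket in its top; 0.55 to 1 kg, sliding it takes about 2 to 9 N. Origin: centre of the block's underside; x points out of the hook's mouth, z up. Cups and screws on the top are flush.
- pocket (a point): Centre of the pocket's floor, 14 mm above the caddy's origin. The pocket is 44 mm (caddy x) by 84 mm (y), 36 mm deep, open at the top; the wood is 48 mm thick before and behind it, 33 mm at the sides. Fingers in it can push its front wall, pull its rear wall, or steer by its sides, without gripping. Axes as the caddy's.
- hook_mouth (a point): Middle of the shut gate: caddy x = 120 mm, y = 0, 28 mm above the bench. The hook is level, 10 to 14 mm thick: jaws along x with inner faces at y = +14 and -14 mm; lead-in lips in front of the gate reach x = 147 mm, about 48 mm apart at the front, narrowing to y = -8..+14 mm just before the gate. Axes as the caddy's.
- throat (a point): Middle of the hook throat's bottom: caddy x = 80 mm, y = 0, 28 mm above the bench. A bar inside the hook has its centre from 4 mm (bottomed) to about 33 mm (lying against the shut gate) ahead of this point along caddy x. Axes as the caddy's.
- gate (a joint): Swing of the orange sprung gate (7 mm thick, 26 long, 12 high), rad: 0 shut, grows as it is pushed into the throat, stop at 1.5; it cannot swing outwards. Vertical hinge at the -y jaw (caddy x = 120, y = -14 mm). The ring's bar pushes it open with roughly 3 to 12 N (most when it bears near the hinge); it flicks shut once the bar is about 20 to 30 mm past it.
- eye: Ring fixed to the bench: blue plate 100 x 60 x 5 mm (spanning x = -23 to +77 mm) with an upright steel ring of 8 mm round bar, 66 mm high, in its own x-z plane: near upright bar at the origin, far one at x = +54 mm, arch on top. Origin on the bench at the near bar's foot; x from near to far bar, z up.
- eye_bar (a point): On the axis of the ring's near bar (8 mm diameter), 28 mm above the bench, level with the hook. The hook goes onto this bar travelling along the ring's +x, one jaw on each side of the ring, the gate closing through the ring's opening. It enters if lined up within about 10 degrees and 12 mm. Axes as the ring's.
- glue: White glue bottle with orange cap, 60 mm diameter, 150 mm high, standing; origin at the centre of its underside. To be left alone.
- carton: Cardboard carton of staples with a red top, 90 x 130 x 50 mm; origin at the centre of its underside. To be left alone.
- leg: Dark wooden chair leg lying flat, 35 x 300 x 30 mm, long along its y; origin at the centre of its underside. To be left alone.
Mind the look-alikes: they are no part of the job. What is meant by the eye is not green, pink or purple, and is the larger of those in its own colour.

How it is judged (in metres and radians):
On the way, in this order (a step that is already met when the one before it is completed fails the run):
1. the ring's bar, between the lips or jaws of the hook, has pushed the gate open (value of joint gate above 0.35 rad and x of eye_bar in the frame of caddy between 0.078 and 0.13 m and y of eye_bar in the frame of caddy between -0.016 and 0.016 m and z of eye_bar in the frame of caddy between 0.015 and 0.041 m).
2. the bar is inside the hook and the gate has flicked shut behind it (x of eye_bar in the frame of caddy between 0.078 and 0.1165 m and y of eye_bar in the frame of caddy between -0.014 and 0.014 m and z of eye_bar in the frame of caddy between 0.015 and 0.041 m and value of joint gate below 0.12 rad), for 0.2 s.
3. the caddy is pulled back so that the shut gate bears on the bar with more than 2.5 N (x of eye_bar in the frame of caddy between 0.108 and 0.1165 m and y of eye_bar in the frame of caddy between -0.014 and 0.014 m and z of eye_bar in the frame of caddy between 0.015 and 0.041 m and value of joint gate below 0.12 rad and contact force between caddy and eye above 2.5 N), for 0.2 s.
At the end, for the whole second after the job is handed in: The near bar of the ring is inside the hook (bar centre 78 to 116.5 mm ahead of the caddy's origin and within 14 mm of its centre line), the gate is shut (below 0.12 rad), and the caddy lies flat on the bench (tilt below 0.05 rad, underside less than 6 mm up), at rest (below 10 mm/s) and let go (all of step 2 and angle between caddy's own z axis and vertical below 0.05 rad and height (world z) of caddy below 0.006 m and linear speed of caddy below 0.01 m/s and angular speed of caddy below 0.1 rad/s); the robot touches nothing.
It fails at once if the ring is rammed: more than 40 N between caddy and ring (contact force between caddy and eye above 40 N).
It fails at once if the glue bottle is moved more than 25 mm (distance of glue from where it was at the start of the episode above 0.025 m).
It fails at once if the carton is moved more than 25 mm (distance of carton from where it was at the start of the episode above 0.025 m).
It fails at once if the chair leg is moved more than 25 mm (distance of leg from where it was at the start of the episode above 0.025 m).
It also fails if it takes over 61 s, if anything falls off the work surface, if the arm or the gripper's body presses on something with over 40 N, if the wrist force passes 120 N, or if a joint passes its speed limit or range.

### The arm

A 6-joint arm with a two-finger parallel gripper is mounted at the origin on the work surface. World frame = base frame: x ahead of the robot, y to its left, z up, the work surface at z = 0. Lengths are in m, angles in degrees, forces in N, time in s.
With the tool pointing down it reaches from about 0.35 to 0.875 m from the base axis. Payload 4.2 kg.
Tool frame: the origin (TCP) lies midway between the tips of the shut fingers; the grasp point (between the pads) lies 19 mm behind it; z points along the fingers, y is the direction in which the jaws open and shut (so a half turn about z gives the same grasp; the last joint's range is limited). The gripper opens to 87 mm and grips with 3 to 60 N. Pads are 19 mm wide; open, the fingers measure 117 mm over their backs; the gripper's body (75 mm by 190 mm) begins 51 mm behind the grasp point.
Start: joints at [-52.506, 22.042, 0.453, 0, -68.411, -14.817], TCP at [0.241, -0.577, 0.192] pointing down, gripper open.
Joint ranges: [-179.83, 179.83], [-69.29, 118.12], [-61.27, 80.66], [-181.25, 117.63], [-171.15, -9.14], [-177.46, 177.46]. Speed limits (degrees/s): [159.86, 159.86, 180, 180, 180, 180].

### API

Orientations are given as a 3x3 rotation matrix whose columns are the frame's x, y, z axes.
In Python, from station import r gives the robot as it stands.
- The arm moves only by the tool carry_out, never from a script. Its argument "steps" is a list of rows, each a list of 2 entries, a list of its own where there are three numbers: the shift along the tool's x, y, z in cm, then the turn about the tool's z in degrees. In form: [[[x, y, z], twist], ...]. A call has 1 to 20 rows; each row is the pose to reach, as a shift and turn from the pose measured when the call began, along the tool's axes at that moment; what a row does not reach only later rows make up. A row lasts 1/10 s, in which the tool goes at most 50 mm and 8.59 degrees, less where a joint would pass 70% of its speed; a pose out of reach is approached as far as the arm can. A call with a gripper value outside its range is refused whole. "gripper" is the gripper's target within -1 to 1 (fully open at 1, half-way at 0, shut at -1), set as the call begins (left out, the last holds). The fingers move at their own pace and stop on an object; the grip force is fixed at half the most. Time passes only in rows, so rows that repeat a pose let the fingers close. It gives the time, the measured TCP pose, the force and the opening at its end, in the units of the state.
- r.sense(): the state, without advancing time (a new reading comes with each control period).
- r.capture(name): name is "side" or "top" or "wrist"; returns the picture (420x560x3 uint8, red, green, blue); there is no depth.
- r.calibration(name): a dict with "camera_matrix" (3x3 intrinsics, pixels), "world_from_camera" (4x4, takes a point from camera to world coordinates). Camera axes: x right, y up, looking along -z (the intrinsics and any distortion apply to the point x, -y, -z); pixel columns grow to the right and rows downward; lengths in m; the calibration is good to about 2 mm. A picture is of the moment at which its call begins: read the wrist's pose just before it. calibration takes no time and is no camera call; for the wrist camera it gives the pose at the moment of the call.
- r.finish_job(): hands the job in, once; it reports no verdict.
Trained networks look in the newest picture that a camera, given by its name, has taken for a name from the list of things; names that differ only in an ending like _2 or _b are one class to them, and where a whole thing is asked for, a point or a joint stands for the part that bears it (a point fixed in the world has none). Each returns a list of dicts, best first, with "confidence" (0 to 1); they miss things now and then, are a little off and sometimes report something else, mostly with a low value. They report only what shows in the picture. A call takes as long as a camera call. They do not tell look-alikes from the thing itself.
- r.cut_out(camera, target): "pixels" (420x560 bool, what is visible of it).
- r.place_of(camera, target): "centre" ([x, y, z] in m, in world coordinates, good to about 4 mm: a listed point, or the origin of a listed thing).
The state is a dict: "time_s": time; "joints": joint angles; "joint_velocities": joint speeds; "effort": joint torques, N m; "tcp_pos": TCP position; "ee_rot": TCP orientation; "wrist_force": force on the tool from outside, world axes, zero at the start; "moment": the same for the moment, N m; "gripper_width": opening from 0.0 (shut) to 1.0 (fully open).
Only numpy, scipy, OpenCV 4.12 (cv2) and the standard library are available. Lean on these libraries where they do the work, as an engineer would, in place of code of your own. Each camera call takes 0.05 s, during which the arm holds its last target. There are 200 camera calls.

## Working session

There is one attempt and no reset: what is moved stays moved. The work goes in short steps, Python scripts to look and compute and a tool call to move; the robot and the scene stay as the last step left them, time stands still between calls to the robot, and variables do not carry over. Pictures are saved under pics/ and viewed, about 8 in all and at most 12, crops included, and the job is handed in when it is done.

Besides the shell and the picture viewer there is one more tool, called after "Emit:" as a command line: name --argument value ..., lists and objects as JSON in quotes. carry_out: Moves the arm, as the interface text tells. Its arguments: {"type":"object","properties":{"steps":{"type":"array","items":{"type":"array"}},"gripper":{"type":"number"}},"required":["steps"]}

```bash
mkdir -p pics; python3 - <<'E'
from station import r
import cv2,numpy as np
ims=[]
for c in ("top","side"):
    im=r.capture(c); ims.append(im)
    for t in ("caddy","pocket","hook_mouth","throat","eye","eye_bar","glue","carton","leg"):
        print(c,t,[(np.round(d["centre"],3).tolist(),round(d["confidence"],2)) for d in r.place_of(c,t)])
    cv2.imwrite(f"pics/{c}0.png",im[:,:,::-1])
s=r.sense();print(s["time_s"],s["tcp_pos"],np.round(s["ee_rot"],3).tolist(),s["gripper_width"])
E
```

```text
top caddy [([0.463, -0.145, 0.002], 0.88)]
top pocket [([0.464, -0.148, 0.012], 0.95)]
top hook_mouth [([0.494, -0.031, 0.031], 0.93)]
top throat [([0.487, -0.067, 0.031], 0.88)]
top eye [([0.362, 0.17, -0.002], 0.96), ([0.671, 0.242, -0.001], 0.91), ([0.306, 0.309, -0.0], 0.89), ([0.485, 0.194, -0.0], 0.84), ([0.812, 0.109, -0.001], 0.57)]
top eye_bar [([0.366, 0.172, 0.022], 0.87), ([0.81, 0.107, 0.031], 0.75), ([0.675, 0.236, 0.03], 0.73), ([0.311, 0.313, 0.023], 0.69), ([0.488, 0.198, 0.027], 0.61), ([0.464, -0.148, 0.013], 0.47)]
top glue [([0.699, -0.033, 0.004], 0.71)]
top carton [([0.721, -0.22, 0.002], 0.82)]
top leg [([0.551, 0.392, -0.001], 0.94)]
side caddy [([0.461, -0.146, -0.002], 0.59)]
side pocket [([0.464, -0.146, 0.015], 0.65)]
side hook_mouth [([0.494, -0.033, 0.029], 0.79)]
side throat [([0.486, -0.068, 0.027], 0.76), ([0.487, 0.198, 0.027], 0.2)]
side eye [([0.672, 0.238, -0.002], 0.97), ([0.311, 0.311, -0.002], 0.96), ([0.491, 0.196, -0.0], 0.84), ([0.361, 0.171, -0.001], 0.77), ([0.812, 0.106, 0.0], 0.61)]
side eye_bar [([0.673, 0.236, 0.028], 0.96), ([0.812, 0.104, 0.028], 0.96), ([0.365, 0.174, 0.022], 0.93), ([0.311, 0.308, 0.025], 0.9), ([0.489, 0.196, 0.03], 0.74)]
side glue [([0.706, -0.028, -0.0], 0.61)]
side carton []
side leg [([0.558, 0.392, -0.003], 0.91)]
1.0 [ 0.24099809 -0.5766311   0.19176826] [[-0.923, -0.386, 0.0], [-0.386, 0.923, 0.0], [-0.0, -0.0, -1.0]] 0.9988542039247887
```

View pics/top0.png

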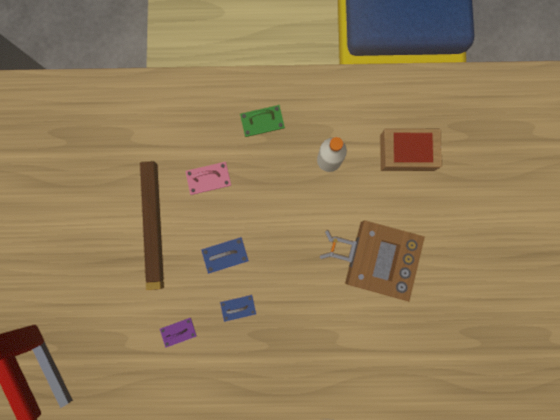

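View pics/side0.png

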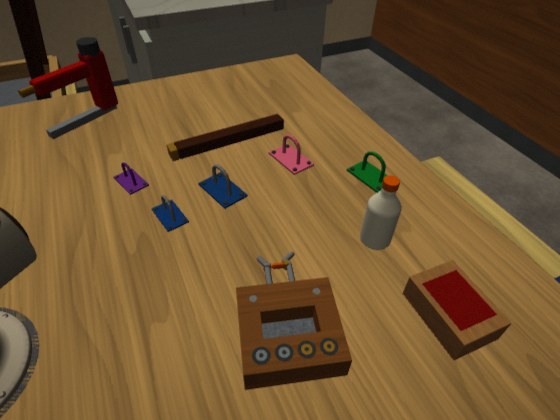

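Blue candidates in the top view are the plates at (225,255) and (238,308). The one at (225,255) is larger, so it fits the description; green, pink and purple are ruled out. I'll confirm this by size and an enlarged crop.

```bash
cat > h.py <<'E'
from station import r
import cv2,numpy as np
def unproj(cam,px,z,cal=None):
    c=cal or r.calibration(cam);K=np.array(c["camera_matrix"]);T=np.array(c["world_from_camera"])
    px=np.atleast_2d(px).astype(float);d=np.c_[px,np.ones(len(px))]@np.linalg.inv(K).T
    d=(d*[1,-1,-1])@T[:3,:3].T;o=T[:3,3]
    return o+d*((z-o[2])/d[:,2])[:,None]
def rect(P):
    (c,wh,a)=cv2.minAreaRect((P[:,:2]*1000).astype(np.float32))
    if wh[0]<wh[1]: a+=90;wh=wh[::-1]
    return np.round(c,1),np.round(wh,1),round((a+90)%180-90,1)
E
python3 - <<'E'
from h import *
print(r.calibration("top"))
im=r.capture("top")
hsv=cv2.cvtColor(im,cv2.COLOR_RGB2HSV)
m=((hsv[:,:,0]>100)&(hsv[:,:,0]<130)&(hsv[:,:,1]>120)).astype(np.uint8)
n,l,st,ce=cv2.connectedComponentsWithStats(m)
for i in range(1,n):
    if st[i,4]>150 and 200<ce[i][1]<350:
        ys,xs=np.where(l==i);P=unproj("top",np.c_[xs,ys],0.005);print(ce[i],st[i,4],rect(P))
for d in r.cut_out("top","caddy")[:2]:
    ys,xs=np.where(d["pixels"]);print("caddy",d["confidence"],xs.mean(),ys.mean(),len(xs))
for d in r.cut_out("top","pocket")[:3]:
    ys,xs=np.where(d["pixels"]);P=unproj("top",np.c_[xs,ys],0.05);print("pocket",d["confidence"],len(xs),rect(P))
crop=im[215:325,180:400]
cv2.imwrite("pics/crop1.png",cv2.resize(crop,None,fx=3.6,fy=3.6,interpolation=cv2.INTER_CUBIC)[:,:,::-1])
E
```

```text
{'camera_matrix': array([[404.51706981,   0.        , 283.97658354],
       [  0.        , 404.51706981, 211.85237087],
       [  0.        ,   0.        ,   1.        ]]), 'world_from_camera': array([[-0.01434038,  0.99430466, -0.10560582,  0.478949  ],
       [-0.99984548, -0.0153334 , -0.00859716,  0.07430826],
       [-0.01016749,  0.10546621,  0.99437091,  0.96265612],
       [ 0.        ,  0.        ,  0.        ,  1.        ]])}
caddy 0.65 380.559721368572 258.88567916410574 4881
pocket 0.94 4774 (array([ 474.2, -108. ]), array([214.7, 151.1]), 74.2)
```

View pics/crop1.png

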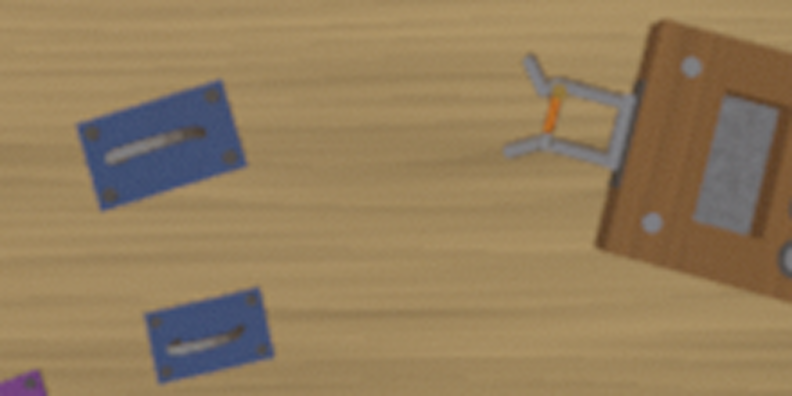

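The crop shows the larger blue plate with corners at crop (78,124), (221,82), (246,166) and (102,210). The smaller blue plate is below it. The caddy's hook faces the larger plate, with the orange gate at (552,112). Next I'll compute the axes from these corners.

```bash
python3 - <<'E'
from h import *
q=lambda a:np.array(a)/3.6+[180,215]-0.36
P=unproj("top",q([[78,124],[221,82],[246,166],[102,210]]),0.005);print("big",rect(P),P.round(3).tolist())
P=unproj("top",q([[146,313],[260,288],[273,356],[160,383]]),0.005);print("small",rect(P))
for c in("top","side"):
  r.capture(c)
  for d in r.cut_out(c,"eye"):
    ys,xs=np.where(d["pixels"]);P=unproj(c,np.c_[xs,ys],0.005);print(c,xs.mean(),ys.mean(),rect(P))
# ring top at z~.066: ends of arch
print("arch",unproj("top",q([[108,158],[200,131]]),0.062).round(3))
# caddy top quad & screws
print("caddy screws",unproj("top",q([[691,67],[652,222]]),0.05).round(4))
print("pocket floor",unproj("top",q([[728,96],[778,107],[748,234],[694,222]]),0.014).round(4))
print("gate",unproj("top",q([552,112]),0.033),"front edge",unproj("top",q([[665,22],[601,246]]),0.05).round(4))
for t in("caddy","hook_mouth","throat","eye","eye_bar"):
    a=[[d["centre"] for d in r.place_of(c,t)] for c in("top","side")];print(t,[np.round(x,3).tolist() for x in a])
print(r.sense()["time_s"])
E
```

```text
big (array([480.7, 224.1]), array([98. , 58.4]), -73.9) [[0.495, 0.279, 0.005], [0.521, 0.185, 0.005], [0.466, 0.169, 0.005], [0.439, 0.263, 0.005]]
small (array([358.1, 192.7]), array([75.4, 45.3]), -78.4)
top 237.06367583212736 307.79739507959476 (array([358.2, 194.8]), array([80.7, 47.7]), -81.5)
top 207.2527147087858 177.80848963474827 (array([666.4, 265.9]), array([99.9, 62.4]), -78.9)
top 224.05083179297597 254.29574861367837 (array([482.6, 224.3]), array([103.5,  59.7]), -72.5)
top 177.04294478527606 331.56595092024537 (array([306. , 332.9]), array([77.1, 46. ]), -70.5)
side 221.60966875559535 186.89794091316026 (array([479.3, 238.5]), array([143.4,  73.3]), -78.2)
side 130.54347826086956 179.86231884057972 (array([301. , 341.7]), array([110.2,  47.1]), -71.0)
side 290.78953771289537 155.82116788321167 (array([674.2, 282.8]), array([142.4,  90.1]), -82.5)
side 169.3870523415978 214.03994490358127 (array([356.2, 200.9]), array([104.6,  48.7]), -78.2)
side 369.33719582850523 171.4669756662804 (array([822.4, 148.4]), array([130.2,  96.7]), 26.2)
arch [[0.473 0.248 0.062]
 [0.489 
[... 373 characters left out ...]
hook_mouth [[[0.492, -0.032, 0.031]], [[0.494, -0.03, 0.028], [0.463, -0.148, 0.015]]]
throat [[[0.488, 0.196, 0.025], [0.488, -0.065, 0.029]], [[0.488, -0.071, 0.03]]]
eye [[[0.307, 0.311, 0.001], [0.809, 0.103, 0.001], [0.36, 0.17, -0.001], [0.671, 0.238, 0.002], [0.488, 0.199, -0.002], [0.461, -0.146, 0.001]], [[0.31, 0.31, -0.0], [0.489, 0.196, -0.0], [0.815, 0.106, -0.002], [0.364, 0.169, 0.001], [0.672, 0.237, -0.002]]]
eye_bar [[[0.812, 0.105, 0.029], [0.489, 0.196, 0.026], [0.674, 0.237, 0.031], [0.366, 0.171, 0.021], [0.311, 0.319, 0.022]], [[0.307, 0.31, 0.024], [0.808, 0.105, 0.029], [0.363, 0.174, 0.023], [0.489, 0.195, 0.031], [0.672, 0.234, 0.027], [0.496, -0.031, 0.026]]]
1.85
```

The larger blue plate is confirmed: 98 x 58 mm at top-view pixel (225,255), against 75 x 45 mm for the small one.

| Thing | Position (x, y) m | Yaw |
|---|---|---|
| Ring's near bar | about (0.4885, 0.1965) | about 106° |
| Caddy | about (0.462, -0.1465) | about 74.3° |

Plan: put the half-open fingers in the pocket with the jaws along caddy y, spread them lightly against the side walls, then steer. First I move above the pocket.

Emit:
carry_out --gripper 0 --steps '[[[-1.5,1.25,0.3],-2],[[-5,4.2,1],-7],[[-8.5,7.2,1.7],-12],[[-12.5,10.5,2.4],-17],[[-16.5,13.9,3.2],-23],[[-20.5,17.3,4],-28],[[-24.5,20.7,4.8],-34],[[-28.5,24,5.6],-40],[[-32.5,27.4,6.4],-45],[[-35.5,29.9,6.9],-49],[[-37,31.2,7.2],-51.6],[[-37,31.2,7.2],-51.6],[[-37,31.2,7.2],-51.6],[[-37,31.2,7.2],-51.6]]'

```text
time_s: 3.25
tcp_pos: [0.4618, -0.1466, 0.1199]
ee_rot: [[-0.272, -0.962, 0.0], [-0.962, 0.272, -0.0], [0.0, -0.0, -1.0]]
wrist_force: [-0.1, -0.9, 0.1]
gripper_width: 0.499
```

```bash
python3 - <<'E'
from h import *
s=r.sense();print(s["time_s"],s["tcp_pos"].round(4) if hasattr(s["tcp_pos"],"round") else s["tcp_pos"],np.round(s["ee_rot"],3).tolist(),s["gripper_width"])
im=r.capture("wrist");cv2.imwrite("pics/w1.png",im[:,:,::-1])
for t in("caddy","pocket","hook_mouth"):print(t,[(np.round(d["centre"],3).tolist(),d["confidence"]) for d in r.place_of("wrist",t)])
print(r.sense()["wrist_force"])
E
```

```text
3.25 [ 0.4618 -0.1466  0.1199] [[-0.272, -0.962, 0.0], [-0.962, 0.272, -0.0], [0.0, -0.0, -1.0]] 0.499408744516774
caddy [([0.465, -0.146, -0.002], 0.75)]
pocket [([0.467, -0.143, 0.011], 0.75)]
hook_mouth []
[-0.02587404  0.54942232  0.28815   ]
```

View pics/w1.png

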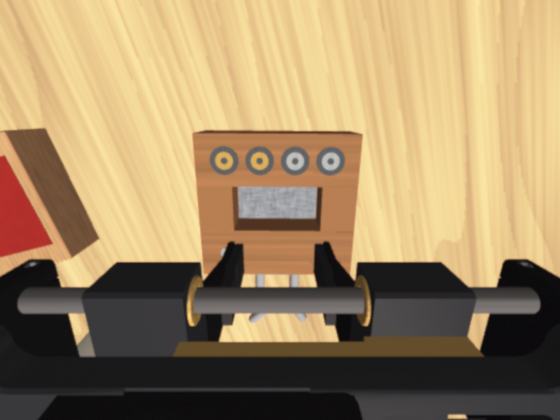

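The wrist view shows the caddy square to the image. The pocket spans columns 234–321 and rows 186–231, and the fingertips are at about (238,245) and (322,245), in line laterally. I'll compute the rim centre.

```bash
python3 - <<'E'
from h import *
P=unproj("wrist",[[234,186],[321,186],[322,231],[233,231]],0.05);print(P.round(4),P.mean(0))
P=unproj("wrist",[[195,132],[361,132],[351,274],[203,274]],0.05);print(P.round(4),P.mean(0))
s=r.sense();print((P.mean(0)-s["tcp_pos"])@np.array(s["ee_rot"]))
E
```

```text
[[ 0.4961 -0.1782  0.05  ]
 [ 0.4185 -0.1561  0.05  ]
 [ 0.428  -0.112   0.05  ]
 [ 0.5114 -0.1357  0.05  ]] [ 0.46348138 -0.14549661  0.05      ]
[[ 0.5135 -0.2336  0.05  ]
 [ 0.3736 -0.1938  0.05  ]
 [ 0.4103 -0.0575  0.05  ]
 [ 0.5561 -0.0991  0.05  ]] [ 0.46336465 -0.14599525  0.05      ]
[-0.00136797 -0.00125778  0.06993854]
```

Emit:
carry_out --steps '[[[-0.1,-0.1,1],0],[[-0.1,-0.1,3],0],[[-0.1,-0.1,5],0],[[-0.1,-0.1,7],0],[[-0.1,-0.1,8.5],0],[[-0.1,-0.1,9.4],0],[[-0.1,-0.1,9.8],0],[[-0.1,-0.1,9.8],0]]'

```text
time_s: 4.25
tcp_pos: [0.4629, -0.1464, 0.0216]
ee_rot: [[-0.273, -0.962, -0.0], [-0.962, 0.273, -0.0], [0.0, 0.0, -1.0]]
wrist_force: [0.0, -0.3, 0.7]
gripper_width: 0.497
```

Emit:
carry_out --gripper 0.5 --steps '[[[0,0,0],0],[[0,0,0],0],[[0,0,0],0],[[0,0,0],0],[[0,0,0],0]]'

```text
time_s: 4.75
tcp_pos: [0.463, -0.1464, 0.0218]
ee_rot: [[-0.273, -0.962, 0.0], [-0.962, 0.273, -0.0], [0.0, -0.0, -1.0]]
wrist_force: [-0.4, -0.5, -0.5]
gripper_width: 0.743
```

The fingers haven't met the walls yet, so I'll open further.

Emit:
carry_out --gripper 1 --steps '[[[0,0,0],0],[[0,0,0],0],[[0,0,0],0],[[0,0,0],0],[[0,0,0],0]]'

```text
time_s: 5.25
tcp_pos: [0.463, -0.1464, 0.0218]
ee_rot: [[-0.273, -0.962, -0.0], [-0.962, 0.273, -0.0], [0.0, 0.0, -1.0]]
wrist_force: [-0.4, -0.2, 0.6]
gripper_width: 0.99
```

```bash
python3 - <<'E'
from h import *
im=r.capture("wrist");cv2.imwrite("pics/w2.png",im[:,:,::-1])
E
```

```text
(no output)
```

View pics/w2.png

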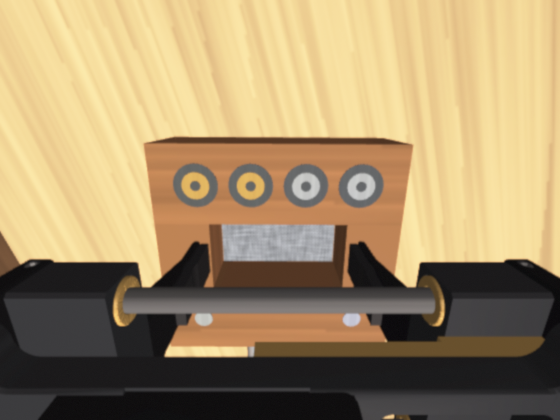

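```bash
python3 - <<'E'
from h import *
c=r.calibration("wrist");K=c["camera_matrix"];T=c["world_from_camera"]
s=r.sense();R=np.array(s["ee_rot"]);t=np.array(s["tcp_pos"])
def pr(p):
    q=np.linalg.inv(T)@np.r_[p,1];q=q[:3]*[1,-1,-1];u=K@q;return (u[:2]/u[2]).round(0)
print("cam in tool",R.T@(T[:3,3]-t), "cam view dir tool", R.T@(-T[:3,2]))
for y in(-.058,-.043,.0,.043,.058):
    print(y,[pr(t+R@[x,y,z]) for x in(-.0095,.0095) for z in (0,-.019,-.05)])
c2=r.place_of("wrist","caddy");print(c2[0] if c2 else 0)
r.capture("side");r.capture("top")
for k in("side","top"):print(r.place_of(k,"caddy"),s["gripper_width"])
im=r.capture("side")[240:400,180:400];cv2.imwrite("pics/s2.png",cv2.resize(im,None,fx=3.5,fy=3.5)[:,:,::-1])
E
```

```text
cam in tool [ 0.08448446 -0.00058612 -0.19292688] cam view dir tool [-3.06364871e-01  8.63659290e-04  9.51913767e-01]
-0.058 [array([200., 249.]), array([192., 262.]), array([177., 288.]), array([197., 225.]), array([190., 235.]), array([173., 258.])]
-0.043 [array([220., 249.]), array([215., 262.]), array([203., 288.]), array([218., 225.]), array([213., 235.]), array([201., 258.])]
0.0 [array([279., 249.]), array([279., 261.]), array([279., 288.]), array([279., 225.]), array([279., 235.]), array([279., 258.])]
0.043 [array([338., 249.]), array([343., 261.]), array([355., 288.]), array([340., 225.]), array([345., 235.]), array([358., 258.])]
0.058 [array([358., 249.]), array([366., 261.]), array([382., 288.]), array([361., 224.]), array([369., 235.]), array([385., 258.])]
{'centre': [0.4641, -0.144, -0.0034], 'confidence': 0.81}
[{'centre': [0.4629, -0.1472, -0.0022], 'confidence': 0.86}] 0.9957988969035709
[] 0.9957988969035709
```

View pics/s2.png

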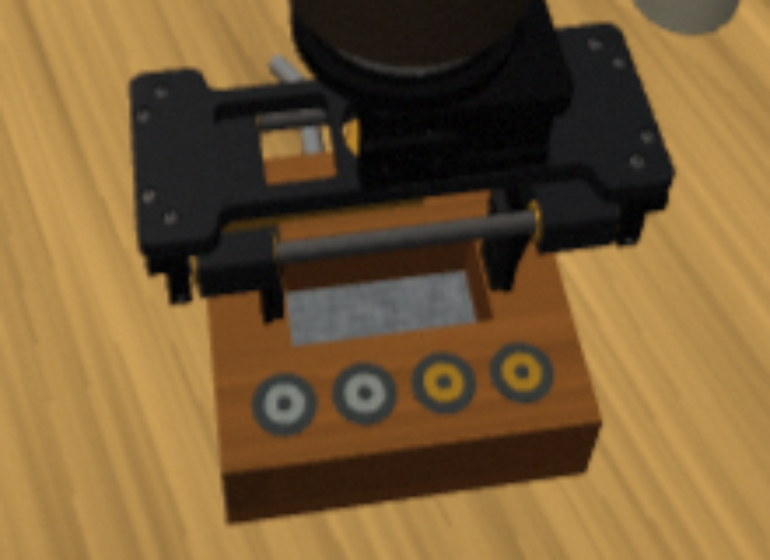

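The side crop shows the fingers sunk into the side walls at full opening. The backs don't catch on the sides, so spreading doesn't hold the caddy. I'll go back to half open and push the walls instead, as the task describes.

Emit:
carry_out --gripper 0 --steps '[[[0,0,0],0],[[0,0,0],0],[[0,0,0],0],[[0,0,0],0],[[0,0,0],0],[[0,0,0],0]]'

```text
time_s: 6.2
tcp_pos: [0.463, -0.1464, 0.0218]
ee_rot: [[-0.273, -0.962, 0.0], [-0.962, 0.273, -0.0], [0.0, -0.0, -1.0]]
wrist_force: [0.3, -0.1, -0.0]
gripper_width: 0.551
```

Emit:
carry_out --steps '[[[-0.4,0,0],0],[[-0.8,0,0],0],[[-1.1,0,0],0],[[-1.3,0,0],0],[[-1.5,0,0],0],[[-1.7,0,0],0],[[-1.9,0,0],0],[[-2.1,0,0],0],[[-2.3,0,0],0]]'

```text
time_s: 7.1
tcp_pos: [0.4693, -0.1241, 0.0218]
ee_rot: [[-0.273, -0.962, 0.0], [-0.962, 0.273, -0.0], [0.0, -0.0, -1.0]]
wrist_force: [0.0, -0.8, -0.2]
gripper_width: 0.502
```

```bash
python3 - <<'E'
from h import *
r.capture("side");r.capture("top")
for k in("side","top"):print([(t,[np.round(d["centre"],3) for d in r.place_of(k,t)]) for t in("caddy","hook_mouth")])
s=r.sense();print(s["tcp_pos"],s["wrist_force"],s["gripper_width"])
E
```

```text
[('caddy', [array([ 0.46 , -0.15 , -0.002])]), ('hook_mouth', [array([ 0.497, -0.028,  0.029])])]
[('caddy', []), ('hook_mouth', [array([ 0.493, -0.03 ,  0.034])])]
[ 0.46924365 -0.12431804  0.02179032] [-0.09729891  0.08050087  0.83012884] 0.5014004224153231
```

```bash
python3 - <<'E'
from h import *
a=r.capture("wrist");b=r.capture("side")[230:400,180:407]
cv2.imwrite("pics/w3.png",np.hstack([cv2.resize(a,(400,300)),cv2.resize(b,(400,300))])[:,:,::-1])
E
```

```text
(no output)
```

View pics/w3.png

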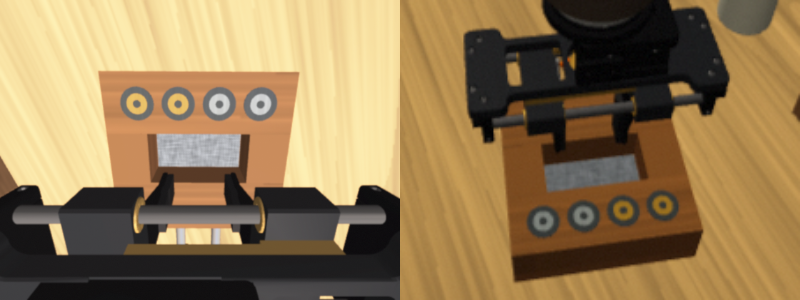

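The fingertips look fully visible in front of the wood rather than cut off by it. I'll check what height the known 150 mm width implies.

```bash
python3 - <<'E'
from h import *
for z in(0,.02,.03,.04,.05,.06):
    P=unproj("wrist",[[139,100],[417,100]],z);print(z,np.linalg.norm(P[0]-P[1]))
c=r.calibration("wrist");print(c["world_from_camera"][:3,3],r.sense()["tcp_pos"],r.sense()["joints"])
# side cam: project tool tips at TCP, 
c=r.calibration("side");K=c["camera_matrix"];T=c["world_from_camera"]
s=r.sense();R=np.array(s["ee_rot"]);t=np.array(s["tcp_pos"])
for y in(-.03,.03):
  for z in(0,-.028):
    q=np.linalg.inv(T)@np.r_[t+R@[0,y,z],1];u=K@(q[:3]*[1,-1,-1]);u=u[:2]/u[2];print(y,z,u,"crop",(u-[180,230])*[400/227,300/170]+[400,0])
E
```

```text
0 0.19260080870131865
0.02 0.1746613142220361
0.03 0.1656915669823948
0.04 0.15672181974275348
0.05 0.1477520725031123
0.06 0.13878232526347098
[ 0.44672848 -0.20576389  0.21472267] [ 0.4692587  -0.12434949  0.02180089] [ 4.38103554e+00  2.04016654e+01 -3.12980376e+01  8.87050384e-03
 -3.82967355e+01 -2.02280169e+01]
-0.03 0 [304.4653312  315.23930314] crop [619.32216952 150.42229966]
-0.03 -0.028 [305.63357742 305.69878429] crop [621.38075316 133.58608992]
0.03 0 [266.80587967 320.10242402] crop [552.9619025  159.00427769]
0.03 -0.028 [266.73897668 310.60949175] crop [552.84401178 142.25204426]
```

The tips appear at the same wrist pixels (about row 244) in free air as they do "inside" the wood, so nothing is hiding them. By scale they sit about 35 mm short of the reported TCP, which is just above the caddy top, so no contact has been made. I'll go back over the pocket and lower in small steps while watching the force.

Emit:
carry_out --steps '[[[0.6,0,0],0],[[1.2,0,0],0],[[1.8,0,0],0],[[2.3,0,0],0],[[2.3,0,0.2],0],[[2.3,0,0.5],0],[[2.3,0,0.5],0]]'

```text
time_s: 8.2
tcp_pos: [0.4626, -0.1464, 0.0163]
ee_rot: [[-0.273, -0.962, -0.001], [-0.962, 0.273, -0.0], [0.0, 0.001, -1.0]]
wrist_force: [-0.2, 0.2, 1.0]
gripper_width: 0.5
```

```bash
python3 - <<'E'
from h import *
a=r.capture("wrist")[200:320,120:440];cv2.imwrite("pics/w4.png",cv2.resize(a,None,fx=2.5,fy=2.5,interpolation=cv2.INTER_CUBIC)[:,:,::-1])
s=r.sense();print(s["tcp_pos"],s["wrist_force"])
E
```

```text
[ 0.46274481 -0.14636853  0.01645377] [ 0.16466303  0.2233376  -0.86440069]
```

View pics/w4.png

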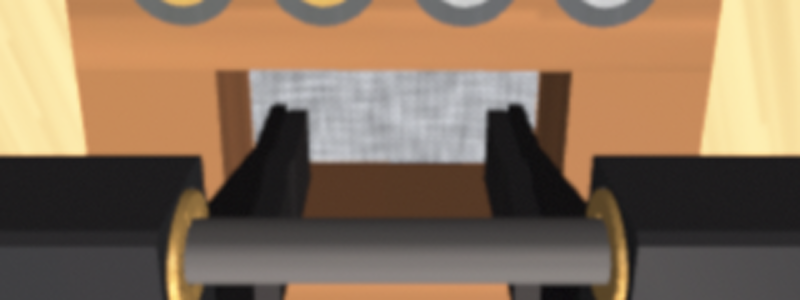

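The tips now lie against the pocket interior, about 30 mm short of the reported TCP (about z 0.046). I'll continue down gently.

Emit:
carry_out --steps '[[[0,0,0.3],0],[[0,0,0.6],0],[[0,0,0.9],0],[[0,0,1.2],0],[[0,0,1.2],0]]'

```text
time_s: 8.75
tcp_pos: [0.4623, -0.1463, 0.0039]
ee_rot: [[-0.273, -0.962, -0.002], [-0.962, 0.273, -0.0], [0.001, 0.002, -1.0]]
wrist_force: [-0.3, -0.5, 0.3]
gripper_width: 0.502
```

There's no force at TCP z 0.004, which is below the pocket floor, so the offset is real. Now a gentle forward push test.

Emit:
carry_out --steps '[[[-0.3,0,0.2],0],[[-0.6,0,0.4],0],[[-0.8,0,0.4],0],[[-1.0,0,0.4],0],[[-1.2,0,0.4],0],[[-1.4,0,0.4],0],[[-1.6,0,0.4],0],[[-1.8,0,0.4],0]]'

```text
time_s: 9.55
tcp_pos: [0.4665, -0.1297, -0.0]
ee_rot: [[-0.273, -0.962, -0.003], [-0.962, 0.273, -0.001], [0.002, 0.003, -1.0]]
wrist_force: [-2.2, -4.8, 1.7]
gripper_width: 0.501
```

```bash
python3 - <<'E'
from h import *
r.capture("side");r.capture("top");r.capture("wrist")
for k in("side","top","wrist"):print([(t,[np.round(d["centre"],3) for d in r.place_of(k,t)]) for t in("caddy","hook_mouth","pocket")])
s=r.sense();print(s["tcp_pos"],s["wrist_force"],s["moment"])
a=r.capture("wrist");b=r.capture("side")[230:400,180:407]
cv2.imwrite("pics/w5.png",np.hstack([cv2.resize(a,(400,300)),cv2.resize(b,(400,300))])[:,:,::-1])
E
```

```text
[('caddy', [array([ 0.464, -0.143, -0.001]), array([0.49 , 0.196, 0.032])]), ('hook_mouth', [array([ 0.495, -0.025,  0.027]), array([0.492, 0.194, 0.03 ])]), ('pocket', [array([ 0.464, -0.144,  0.012])])]
[('caddy', []), ('hook_mouth', [array([ 0.492, -0.025,  0.029]), array([0.489, 0.195, 0.025])]), ('pocket', [array([0.488, 0.198, 0.   ])])]
[('caddy', [array([ 0.464, -0.14 , -0.003])]), ('hook_mouth', []), ('pocket', [array([ 0.466, -0.138,  0.012])])]
[ 4.66568291e-01 -1.29457983e-01 -2.04329635e-05] [-1.07840858 -5.06462812  2.20754586] [-1.39083089  0.59599979  0.04252503]
```

Contact made: about 5 N, and the caddy slid forward about 5 mm. Now that the tips are really inside, I'll spread the fingers against the pocket sides for a firmer hold.

Emit:
carry_out --gripper 0.6 --steps '[[[0,0,0],0],[[0,0,0],0],[[0,0,0],0],[[0,0,0],0],[[0,0,0],0]]'

```text
time_s: 10.75
tcp_pos: [0.4676, -0.1293, -0.0]
ee_rot: [[-0.273, -0.962, -0.001], [-0.962, 0.273, -0.0], [0.001, 0.001, -1.0]]
wrist_force: [1.4, -2.8, -3.0]
gripper_width: 0.761
```

The fingers stalled at width 0.76, so the pocket sides are held. Next I slide and turn about two thirds of the way to the staging pose.

Emit:
carry_out --steps '[[[-0.3,0,0],-0.5],[[-0.8,-0.1,0],-1.3],[[-1.5,-0.1,0],-2.5],[[-2.3,-0.2,0],-3.9],[[-3.1,-0.2,0],-5.2],[[-3.9,-0.3,0],-6.6],[[-4.7,-0.3,0],-7.9],[[-5.5,-0.4,0],-9.2],[[-6.3,-0.4,0],-10.6],[[-7.1,-0.5,0],-12],[[-7.9,-0.5,0],-13.3],[[-8.7,-0.6,0],-14.6],[[-9.5,-0.6,0],-16],[[-10.3,-0.7,0],-17.3],[[-11.1,-0.7,0],-18.6],[[-11.8,-0.8,0],-19.8],[[-12.3,-0.8,0],-20.7],[[-12.5,-0.8,0],-21],[[-12.5,-0.8,0],-21]]'

```text
time_s: 12.65
tcp_pos: [0.5091, -0.0112, 0.0]
ee_rot: [[0.09, -0.996, -0.001], [-0.996, -0.09, -0.0], [0.0, 0.001, -1.0]]
wrist_force: [-1.6, -3.5, 1.2]
gripper_width: 0.766
```

```bash
cat > look.py <<'E'
from h import *
r.capture("side");r.capture("top")
for k in("side","top"):
  for t in("caddy","hook_mouth","throat","pocket","eye_bar"):print(k,t,[np.round(d["centre"],3).tolist() for d in r.place_of(k,t) if .4<d["centre"][0]<.58])
s=r.sense();print(s["time_s"],s["tcp_pos"],np.round(s["ee_rot"],3).tolist(),s["wrist_force"],s["gripper_width"])
E
python3 look.py
```

```text
side caddy [[0.51, -0.026, 0.0]]
side hook_mouth []
side throat [[0.505, 0.059, 0.027], [0.509, -0.024, 0.001]]
side pocket [[0.512, -0.024, 0.016]]
side eye_bar [[0.489, 0.194, 0.028]]
top caddy []
top hook_mouth []
top throat []
top pocket []
top eye_bar [[0.49, 0.194, 0.026]]
13.25 [ 5.09102127e-01 -1.12374198e-02  1.27936877e-07] [[0.09, -0.996, -0.001], [-0.996, -0.09, -0.0], [0.0, 0.001, -1.0]] [-2.46385748 -1.05822444  5.03843398] 0.765653394656403
```

Emit:
carry_out --steps '[[[-0.3,-0.1,0],-0.5],[[-0.8,-0.4,0],-1.5],[[-1.4,-0.7,0],-2.7],[[-2.1,-1,0],-4],[[-2.8,-1.3,0],-5.3],[[-3.5,-1.7,0],-6.6],[[-4.2,-2,0],-7.9],[[-4.8,-2.3,0],-9.1],[[-5.3,-2.6,0],-10.1],[[-5.7,-2.8,0],-10.8],[[-5.8,-2.8,0],-11],[[-5.8,-2.8,0],-11]]'

```text
time_s: 14.45
tcp_pos: [0.5324, 0.0487, -0.0]
ee_rot: [[0.279, -0.96, -0.001], [-0.96, -0.279, -0.001], [0.001, 0.001, -1.0]]
wrist_force: [0.3, -3.3, 3.0]
gripper_width: 0.765
```

```bash
python3 look.py; python3 - <<'E'
from h import *
a=r.capture("top")[190:320,170:400];b=r.capture("side")[140:330,150:400]
cv2.imwrite("pics/v9.png",np.hstack([cv2.resize(a,(400,226),interpolation=cv2.INTER_CUBIC),cv2.resize(b,(297,226),interpolation=cv2.INTER_CUBIC)])[:,:,::-1])
E
```

```text
side caddy [[0.533, 0.035, 0.001]]
side hook_mouth []
side throat []
side pocket [[0.536, 0.038, 0.016]]
side eye_bar []
top caddy []
top hook_mouth []
top throat []
top pocket []
top eye_bar [[0.553, 0.388, -0.002]]
15.05 [5.32418247e-01 4.87218082e-02 2.68357785e-05] [[0.279, -0.96, -0.001], [-0.96, -0.279, -0.001], [0.001, 0.001, -1.0]] [ 0.09393227 -5.22243674  1.52297305] 0.7637667588694839
```

View pics/v9.png

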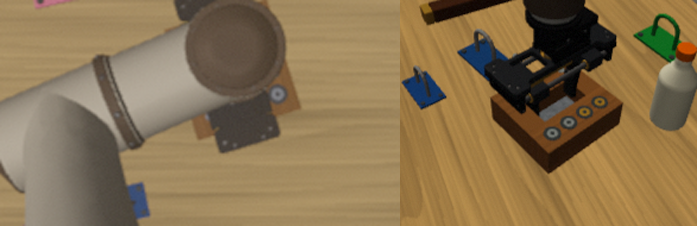

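The side view shows the caddy lined up with the ring at panel (485,45), clear of the glue. The top view is hidden by the arm. I'll check the caddy's yaw and position from its top corners in the side view.

```bash
python3 - <<'E'
from h import *
P=unproj("side",[[274.6,264.6],[336,225],[229.1,226.7]],0.05)[:,:2];print(P.round(4))
e=P[0]-P[1];print("rear edge len",np.linalg.norm(e),"yaw y",np.degrees(np.arctan2(-e[0],e[1]))); f=P[2]-P[0];print("side len",np.linalg.norm(f),np.degrees(np.arctan2(f[1],f[0])))
m=(P[0]+P[1])/2; u=np.array([-.279,.96]);print("origin",m+.07*u)
o=m+.07*u;d=np.array([.489,.1955])-o;v=np.array([-.96,-.279]);print("bar in caddy",d@u,d@v)
E
```

```text
[[ 0.4867 -0.0421]
 [ 0.6271 -0.005 ]
 [ 0.4461  0.0697]]
rear edge len 0.14518123742036837 yaw y 104.8103489250415
side len 0.11886199302605874 109.9476582233816
origin [0.53734496 0.04367747]
bar in caddy 0.15923787543822918 0.004052676755226956
```

Aligned to within a few mm, with the bar about 0.16–0.165 m ahead of the caddy origin. I advance slowly.

Emit:
carry_out --steps '[[[-0.3,0,0],0],[[-0.7,0,0],0],[[-1.1,0,0],0],[[-1.5,0,0],0],[[-1.9,0,0],0],[[-2.3,0,0],0],[[-2.7,0,0],0],[[-3.1,0,0],0],[[-3.5,0,0],0]]'

```text
time_s: 16.05
tcp_pos: [0.5233, 0.082, -0.0]
ee_rot: [[0.281, -0.96, -0.0], [-0.96, -0.281, -0.002], [0.002, 0.001, -1.0]]
wrist_force: [2.3, -5.8, 1.6]
gripper_width: 0.766
```

Emit:
carry_out --steps '[[[-0.2,0,0],0],[[-0.4,0,0],0],[[-0.6,0,0],0],[[-0.8,0,0],0],[[-1,0,0],0]]'

```text
time_s: 16.55
tcp_pos: [0.5214, 0.0907, -0.0]
ee_rot: [[0.282, -0.959, 0.001], [-0.959, -0.282, -0.003], [0.003, 0.0, -1.0]]
wrist_force: [3.4, -8.7, 0.1]
gripper_width: 0.761
```

Emit:
carry_out --steps '[[[-0.2,0,0],0],[[-0.4,0,0],0],[[-0.6,0,0],0],[[-0.8,0,0],0],[[-1,0,0],0]]'

```text
time_s: 17.05
tcp_pos: [0.5193, 0.0989, 0.0]
ee_rot: [[0.283, -0.959, 0.001], [-0.959, -0.283, -0.005], [0.005, 0.001, -1.0]]
wrist_force: [4.6, -9.4, 1.1]
gripper_width: 0.756
```

The force rose from about 6 to 9–10 N, consistent with the gate opening. I continue in small steps.

Emit:
carry_out --steps '[[[-0.2,0,0],0],[[-0.4,0,0],0],[[-0.6,0,0],0],[[-0.8,0,0],0],[[-1,0,0],0]]'

```text
time_s: 17.55
tcp_pos: [0.5175, 0.1075, 0.0]
ee_rot: [[0.284, -0.959, 0.002], [-0.959, -0.284, -0.007], [0.007, 0.0, -1.0]]
wrist_force: [4.7, -8.9, 0.3]
gripper_width: 0.765
```

Emit:
carry_out --steps '[[[-0.2,0,0],0],[[-0.4,0,0],0],[[-0.6,0,0],0],[[-0.6,0,0],0]]'

```text
time_s: 17.95
tcp_pos: [0.517, 0.1134, 0.0001]
ee_rot: [[0.285, -0.958, 0.003], [-0.958, -0.285, -0.007], [0.008, -0.001, -1.0]]
wrist_force: [2.6, -3.5, 1.7]
gripper_width: 0.762
```

```bash
python3 look.py
```

```text
side caddy [[0.517, 0.101, 0.002]]
side hook_mouth []
side throat []
side pocket [[0.52, 0.101, 0.011]]
side eye_bar []
top caddy [[0.518, 0.107, 0.001]]
top hook_mouth []
top throat []
top pocket []
top eye_bar []
18.55 [5.17094451e-01 1.13765504e-01 1.42360714e-04] [[0.285, -0.958, 0.004], [-0.958, -0.285, -0.006], [0.007, -0.002, -1.0]] [ 3.57773414 -3.37126152  0.11666082] 0.75934595691329
```

Emit:
carry_out --steps '[[[-0.2,0,0],0],[[-0.4,0,0],0],[[-0.6,0,0],0],[[-0.6,0,0],0]]'

```text
time_s: 18.95
tcp_pos: [0.5158, 0.1196, 0.0001]
ee_rot: [[0.287, -0.958, 0.004], [-0.958, -0.287, -0.007], [0.008, -0.002, -1.0]]
wrist_force: [2.9, -3.3, 2.0]
gripper_width: 0.766
```

Emit:
carry_out --steps '[[[-0.2,0,0],0],[[-0.3,0,0],0],[[-0.4,0,0],0],[[-0.4,0,0],0]]'

```text
time_s: 19.35
tcp_pos: [0.5155, 0.1201, 0.0006]
ee_rot: [[0.288, -0.958, 0.004], [-0.958, -0.288, -0.011], [0.012, -0.0, -1.0]]
wrist_force: [6.9, -18.1, 3.7]
gripper_width: 0.76
```

It has bottomed: progress stopped and the force rose to 18 N, after the drop at gate flick-shut. Now I pull back slowly towards the gate.

Emit:
carry_out --steps '[[[0.3,0,0],0],[[0.6,0,0],0],[[0.9,0,0],0],[[1.2,0,0],0],[[1.5,0,0],0],[[1.8,0,0],0]]'

```text
time_s: 19.95
tcp_pos: [0.5203, 0.1026, 0.0003]
ee_rot: [[0.288, -0.958, 0.003], [-0.958, -0.288, -0.012], [0.012, 0.001, -1.0]]
wrist_force: [-0.2, 0.4, -7.8]
gripper_width: 0.763
```

```bash
python3 look.py; python3 - <<'E'
from h import *
a=r.capture("side")[130:280,180:380];cv2.imwrite("pics/v10.png",cv2.resize(a,None,fx=4,fy=4,interpolation=cv2.INTER_CUBIC)[:,:,::-1])
E
```

```text
side caddy [[0.521, 0.09, -0.001]]
side hook_mouth [[0.558, 0.394, -0.001]]
side throat [[0.503, 0.172, 0.028]]
side pocket [[0.521, 0.089, 0.012]]
side eye_bar []
top caddy []
top hook_mouth []
top throat []
top pocket []
top eye_bar []
20.55 [0.52026038 0.10276129 0.00057351] [[0.288, -0.958, 0.003], [-0.958, -0.288, -0.012], [0.012, 0.0, -1.0]] [ 0.37191148 -0.29796944 -8.82761849] 0.7637294393599795
```

View pics/v10.png

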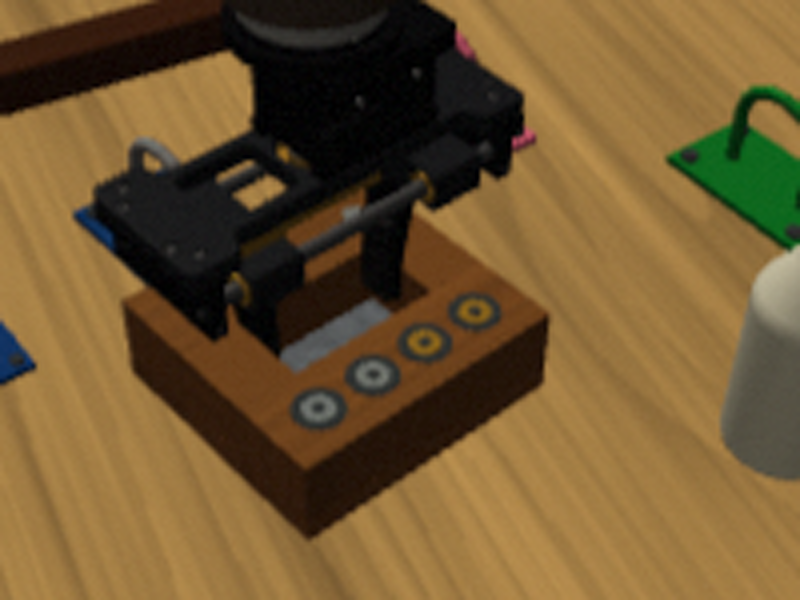

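The caddy follows the pull and the caddy origin agrees with the TCP. I continue until the gate takes the load.

Emit:
carry_out --steps '[[[0.2,0,0],0],[[0.4,0,0],0],[[0.6,0,0],0],[[0.8,0,0],0],[[0.8,0,0],0]]'

```text
time_s: 21.1
tcp_pos: [0.5213, 0.0993, 0.0002]
ee_rot: [[0.287, -0.958, 0.002], [-0.958, -0.287, -0.006], [0.007, -0.0, -1.0]]
wrist_force: [-8.5, 20.1, -8.7]
gripper_width: 0.764
```

Emit:
carry_out --steps '[[[0.1,0,0],0],[[0.2,0,0],0],[[0.3,0,0],0],[[0.4,0,0],0],[[0.4,0,0],0]]'

```text
time_s: 21.6
tcp_pos: [0.5215, 0.0995, 0.0004]
ee_rot: [[0.287, -0.958, 0.002], [-0.958, -0.287, -0.002], [0.002, -0.002, -1.0]]
wrist_force: [-9.0, 19.8, -4.7]
gripper_width: 0.762
```

The hard stop is after 21.5 mm of back travel, with about 22 N held for more than 0.7 s. The forward stop at about 92 mm was probably the block meeting the plate edge. That puts the bar at about 0.114 m in the caddy, where the shut gate should be. The image estimate, (0.489,0.1955) against a caddy origin of about (0.525,0.0875), gives 0.1138. I'll hold a little longer, ease forward a few mm to unload, then let the fingers in.

Emit:
carry_out --steps '[[[0.3,0,0],0],[[0.3,0,0],0],[[0.3,0,0],0],[[0.1,0,0],0],[[-0.2,0,0],0],[[-0.5,0,0],0],[[-0.7,0,0],0],[[-0.7,0,0],0]]'

```text
time_s: 22.4
tcp_pos: [0.5195, 0.106, 0.0004]
ee_rot: [[0.287, -0.958, 0.002], [-0.958, -0.287, -0.002], [0.002, -0.002, -1.0]]
wrist_force: [0.5, -0.3, -8.0]
gripper_width: 0.763
```

Emit:
carry_out --gripper 0.1 --steps '[[[0,0,0],0],[[0,0,0],0],[[0,0,0],0],[[0,0,0],0],[[0.4,0,0],0],[[0.4,0,0],0]]'

```text
time_s: 23.0
tcp_pos: [0.5209, 0.1019, 0.0006]
ee_rot: [[0.287, -0.958, 0.003], [-0.958, -0.287, -0.002], [0.002, -0.002, -1.0]]
wrist_force: [0.6, -0.6, 1.0]
gripper_width: 0.552
```

The fingers are free with no residual force. I lift straight up and then back off for a look.

Emit:
carry_out --steps '[[[0,0,-0.5],0],[[0,0,-1.5],0],[[0,0,-3],0],[[0,0,-5],0],[[0,0,-8],0],[[0,0,-11],0],[[0,0,-14],0],[[2,0,-15],0],[[6,0,-15],0],[[10,0,-15],0],[[14,0,-15],0],[[18,0,-15],0],[[21,0,-15],0],[[23,0,-15],0],[[23,0,-15],0]]'

```text
time_s: 24.5
tcp_pos: [0.5868, -0.1204, 0.1517]
ee_rot: [[0.284, -0.959, 0.003], [-0.959, -0.284, -0.002], [0.003, -0.003, -1.0]]
wrist_force: [0.1, 0.7, 0.1]
gripper_width: 0.552
```

```bash
python3 look.py; python3 - <<'E'
from h import *
a=r.capture("top")[180:330,170:370];b=r.capture("side")[130:280,160:360]
cv2.imwrite("pics/v11.png",np.hstack([cv2.resize(x,(400,300),interpolation=cv2.INTER_CUBIC) for x in(a,b)])[:,:,::-1])
E
```

```text
side caddy [[0.521, 0.093, -0.001]]
side hook_mouth [[0.487, 0.211, 0.029]]
side throat [[0.5, 0.172, 0.028]]
side pocket [[0.52, 0.092, 0.014]]
side eye_bar [[0.489, 0.197, 0.029]]
top caddy [[0.523, 0.099, -0.001], [0.525, 0.093, 0.014]]
top hook_mouth [[0.484, 0.209, 0.028]]
top throat [[0.5, 0.174, 0.026]]
top pocket [[0.526, 0.093, 0.012], [0.487, 0.195, 0.025]]
top eye_bar [[0.489, 0.199, 0.025]]
25.1 [ 0.58645113 -0.11781335  0.15126131] [[0.287, -0.958, 0.003], [-0.958, -0.287, -0.002], [0.002, -0.002, -1.0]] [-0.52322335  0.47424407 -0.10074652] 0.5492219487745311
```

View pics/v11.png

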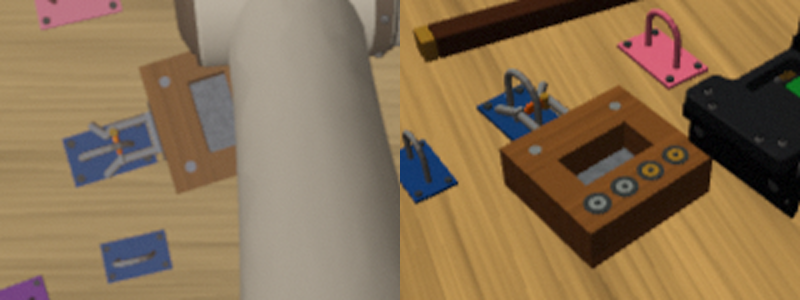

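The gate shows orange, straight across through the ring, at left panel (116,143). The throat-to-bar distance is about 26 mm, so the bar is about 0.106 m ahead of the caddy's origin. The caddy is flat and the arm is clear, so I'm handing in.

```bash
python3 -c "
from station import r
print(r.finish_job())"
```

```text
the job is handed in; nothing more can be done
None
```

The caddy is clipped onto the larger blue ring, the pull test held, and I handed the job in with the arm clear of everything; no verdict was reported.

**How it went:** I slid and turned the caddy by its pocket and pushed the hook on. The force rose to about 10 N as the gate opened and dropped to about 4–5 N when it flicked shut. It then pressed home at about 19 N. Pulling back, the gate took the pull: I held about 22 N for more than 0.7 s, then eased off, let go and lifted away.

**Last checks:**
- **Bar:** it is about 0.106 m ahead of the caddy's origin, between throat and gate.
- **Gate:** it looks shut across the ring in both the top and side views.
- **Caddy:** it lies flat.
- **Glue, carton and chair leg:** the arm and caddy stayed clear of them throughout. I did not re-measure their positions at the end.

**What disagreed:**
- **Fingertips:** they were about 30 mm higher than the reported tool point, so my first attempts in the pocket made no contact. I had to go lower than planned.
- **Forward stop:** it came with the bar at about 92 mm instead of the expected 84 mm, probably because the block met the ring's plate.
- **Gate angle:** I could only judge it from the images and the pull, as it cannot be measured directly.

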